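# Put the long battery pack on charge

### The job

Put the longer of the two battery packs on the charger: slide it front end first along the charger's rail until it is fully home and clicks in, so that it stays there when let go. Then, with the pack in place, throw the charger's toggle lever all the way over, away from the pack. Leave the shorter pack, the pump dispenser and the jar where they are.

Things in the scene. Friction and masses are not known exactly. Their poses are not given: they have to be found in the camera images.
- pack: Long battery pack: black block 120 long (x), 60 wide, 50 mm high, 0.35 kg. Origin: centre of underside; +x to its front end (brass strip; the tail end has three grey ribs on top), z up. T-channel along the whole underside: 26 mm opening between lips 5 mm thick, above them a slot 40 mm wide, roof 16 mm above the underside. Grip across the width.
- pack_front (a point): Middle of the lower edge of the long pack's front end: 60 mm ahead (+x) of the pack's origin, at the height of its underside.
- short_pack: The shorter battery pack, same cross-section and look but 80 mm long (x). To be left where it is. Origin: centre of its underside, +x to its front.
- dock: White charger, fixed. +x: the way a pack slides on; origin on the desk below the centre of a fully home long pack. Base 80 mm wide, 12 thick, x -97 to 165 mm. Aluminium T-rail along x. Housing at its end, x 62 to 90 mm, 70 wide, 62 high, stops the pack 2 mm past home; behind it a 30 mm high ledge with the lever.
- dock_home (a point): Where pack_front lies when the pack is latched: 60 mm ahead (+x) of the charger's origin on its centre line, 15 mm above the desk; axes as the charger's. In the last 10 mm two sprung rollers beside the rail must be pushed past (about 15 N in all) to snap into the pack's notches; a sprung contact presses back; an unlatched pack stays 5 mm or more short.
- rail_nose (a point): Top of the rail's free, round end, on its centre line: 35 mm behind (-x of) the charger's origin, 31 mm above the desk. Rail head 36 mm wide, 6 mm thick, on a 20 mm wide stem. A pack rides with its channel roof on the head; it can lift 5 mm and has 2 mm play to each side.
- switch (a joint): Angle of the charger's toggle lever about the charger's y axis, rad: near 0 leaning to the pack (off, -x), 1.0 fully over to the far side (on, +x). It stays where it is left. Pivot 128 mm ahead (+x) of the charger's origin, 52 mm above the desk; the steel stick is 70 mm long.
- switch_tip (a point): Centre of the black ball, 26 mm in diameter, at the end of the lever; about 113 mm above the desk at either end of its swing.
- dispenser: White pump dispenser, 64 mm in diameter, 168 mm high, standing on the desk; bystander. Origin: centre of its underside.
- jar: Amber glass jar with a white lid, 68 mm in diameter, 100 mm high, standing on the desk; bystander. Origin: centre of its underside.
There are look-alikes about, which are no part of the job. Leave any red look-alike of the pack alone.

How it is judged:
By the outcome, as a careful person would: the job done as asked, in the order asked, and still so for the second after the job is handed in, with the robot touching nothing.
It also fails if it takes over 54 s, if anything falls off the work surface, if the arm or the gripper's body presses on something with over 40 N, if the wrist force passes 120 N, or if a joint passes its speed limit or range.

### The arm

A 6-joint arm with a two-finger parallel gripper is mounted at the origin on the work surface. World frame = base frame: x ahead of the robot, y to its left, z up, the work surface at z = 0. Lengths are in m, angles in degrees, forces in N, time in s.
With the tool pointing down it reaches from about 0.375 to 0.9 m from the base axis. Payload 3.1 kg.
Tool frame: the origin (TCP) lies on the centre line of the jaws, within the pads' length; the fingertips stand 8 mm ahead of it and the grasp point (between the pads) lies 11 mm behind it (tip_extent is the distance from the TCP to the fingertips, in m); z points along the fingers, y is the line along which they close (so a half turn about z gives the same grasp; the last joint's range is limited). The gripper opens to 87 mm and grips with 3 to 60 N. Pads are 19 mm wide; open, the fingers measure 117 mm over their backs; the gripper's body (75 mm by 190 mm) begins 51 mm behind the grasp point.
Start: joints at [-86.144, 30.224, 82.088, -0, 67.689, -10.227], TCP at [0.152, -0.606, 0.196] pointing down, gripper open.
Joint ranges: [-176.69, 176.69], [-43.24, 126.21], [12.49, 139.97], [-82, 262], [0, 151.66], [-163.58, 163.58]. Speed limits (degrees/s): [159.86, 159.86, 180, 180, 180, 180].

### API

Orientations are given as a 3x3 rotation matrix whose columns are the frame's x, y, z axes.
In Python, from station import * gives the robot as it stands. Calls block until the motion is done:
- reach(position, orientation): joint-space move of the TCP to a pose.
- line_to(position, attitude=None, speed=0.15, guard=None): straight line of the TCP; attitude=None keeps the orientation; speed is the mean speed in m/s. With guard (N) it stops when the force on the tool has changed by that much, and returns True; else False.
- goto_joints(angles): joint-space move.
- gripper_open() and grab(grip_force=None): open the fingers fully, or close them until they stop; grip_force is the grip in N (None keeps the last).
- hold(seconds).
- solve_ik(position, orientation): joint angles nearest the present ones, or None.
- read_camera(name): name is "scene" or "top" or "wrist"; returns (picture, depth): 400x640x3 uint8, red, green, blue; 400x640 float32, m along the optical axis (not along the pixel's ray), 0 where there is no reading.
- camera_info(name): a dict with "K" (3x3 intrinsics, pixels), "k1" (the pictures are not rectified: a ray, as slopes to the right and down, at radius r is drawn at 1 + k1 r^2 times it, then the intrinsics apply), "T" (4x4, takes a point from camera to world coordinates). Camera axes: x right, y up, looking along -z (the intrinsics and any distortion apply to the point x, -y, -z); pixel columns grow to the right and rows downward; lengths in m; the calibration is good to about 2 mm. A picture is of the moment at which its call begins: read the wrist's pose just before it. camera_info takes no time and is no camera call; for the wrist camera it gives the pose at the moment of the call.
A pose or a line that the arm cannot do raises Unreachable and nothing moves.
- close_job(): hands the job in; it is judged then, once.
Readings, each from a call of its own:
- read_t(): time.
- read_joint_positions(): joint angles.
- read_joint_vel(): joint speeds.
- read_joint_efforts(): joint torques, N m.
- read_ee_pos(): TCP position.
- read_ee_rot(): TCP orientation.
- read_ft_force(): force on the tool from outside, world axes, zero at the start.
- read_ft_torque(): the same for the moment, N m.
- read_opening(): finger opening in m.
- read_finger_force(): force on a finger pad.
Only numpy, scipy, OpenCV 4.12 (cv2) and the standard library are available. Lean on these libraries where they do the work, as an engineer would, in place of code of your own. Each camera call takes 0.05 s, during which the arm holds its last target. There are 200 camera calls.

## Working session

There is one attempt and no reset: what is moved stays moved. The work goes in short steps, each a Python script; the robot and the scene stay as the last script left them, time stands still between calls to the robot, and variables do not carry over. Pictures are saved under pics/ and viewed, at most 12 in all, crops included, and the job is handed in when it is done.

```bash
mkdir -p pics; ls; cat > h.py <<'E'
from station import *
import numpy as np, cv2
def snap(n):
    ci=camera_info(n); p,d=read_camera(n); np.savez(f'{n}.npz',p=p,d=d,K=ci['K'],k1=ci['k1'],T=ci['T']); return p,d,ci
def load(n):
    z=np.load(f'{n}.npz'); return z['p'],z['d'],dict(K=z['K'],k1=float(z['k1']),T=z['T'])
def rays(ci,uv):
    K=np.array(ci['K']); uv=np.asarray(uv,float).reshape(-1,1,2)
    s=cv2.undistortPoints(uv,K,np.array([ci['k1'],0,0,0,0.]))[:,0]
    T=np.array(ci['T']); d=np.c_[s[:,0],-s[:,1],-np.ones(len(s))]@T[:3,:3].T
    return T[:3,3],d          # point at depth D = o + D*d
def onplane(ci,uv,z):
    o,d=rays(ci,uv); return o+d*((z-o[2])/d[:,2])[:,None]
def cloud(ci,dep):
    v,u=np.nonzero(dep>0); o,d=rays(ci,np.c_[u,v]); return np.c_[u,v],o+d*dep[v,u][:,None]
E
python3 - <<'E'
from h import *
for n in('scene','top'):
    p,d,ci=snap(n); cv2.imwrite(f'pics/{n}0.png',p[:,:,::-1]); print(n,ci,(d>0).mean())
E
```

```text
pics
scene {'K': array([[476.99169514,   0.        , 326.66570798],
       [  0.        , 476.99169514, 193.48101103],
       [  0.        ,   0.        ,   1.        ]]), 'k1': -0.07871779743368565, 'T': array([[-0.15130338, -0.7043825 ,  0.69350744,  1.60559106],
       [ 0.98848189, -0.10547885,  0.10852543,  0.1305576 ],
       [-0.00329304,  0.70193981,  0.71222865,  1.11982076],
       [ 0.        ,  0.        ,  0.        ,  1.        ]])} 0.99603515625
top {'K': array([[459.79534742,   0.        , 321.24544742],
       [  0.        , 459.79534742, 198.91060776],
       [  0.        ,   0.        ,   1.        ]]), 'k1': -0.11433315560851248, 'T': array([[ 0.04095532,  0.97853881, -0.20195163,  0.29129055],
       [-0.99915838,  0.04057121, -0.00604276, -0.05905258],
       [ 0.00228035,  0.20202915,  0.97937685,  1.62227949],
       [ 0.        ,  0.        ,  0.        ,  1.        ]])} 0.99592578125
```

View pics/scene0.png

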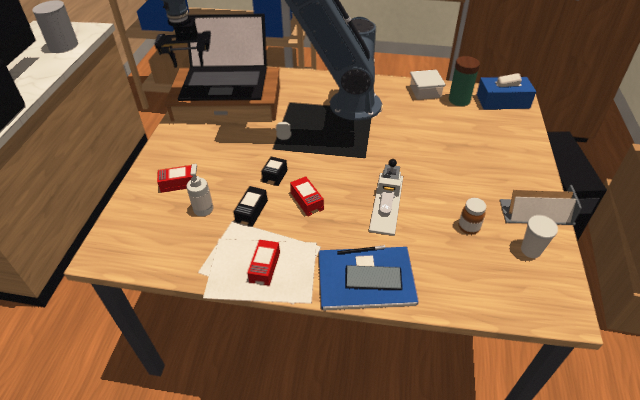

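View pics/top0.png

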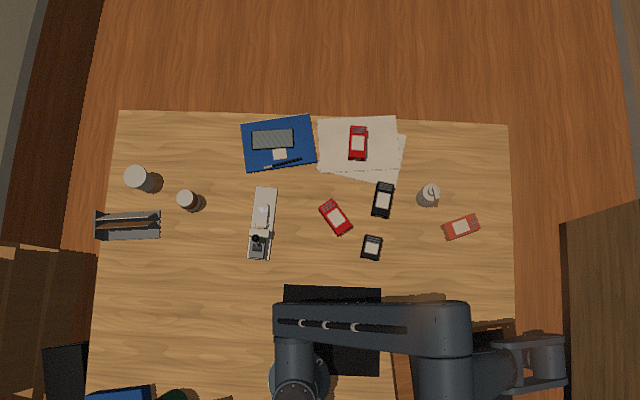

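Scene: black packs at scene (250,205) and (274,170), top (383,200) and (371,247). There are three red look-alikes at top (335,217), (358,143) and (461,226). The charger is at top (262,223), with its lever end towards the robot. The black pack at top (383,200) looks longer and so fits the description. I'll confirm that with a crop and measurements.

```bash
python3 - <<'E'
from h import *
ps,ds,cs=load('scene'); pt,dt,ct=load('top')
a=cv2.resize(ps[150:240,220:430],None,fx=3.8,fy=3.8,interpolation=cv2.INTER_CUBIC)
b=cv2.resize(pt[170:275,235:445],None,fx=3.0,fy=3.0,interpolation=cv2.INTER_CUBIC)[:255]
w=max(a.shape[1],b.shape[1]);pad=lambda i:cv2.copyMakeBorder(i,0,0,0,w-i.shape[1],cv2.BORDER_CONSTANT)
cv2.imwrite('pics/crop1.png',np.vstack([pad(a),pad(b)])[:600,:800,::-1])
for n,(p,d,ci) in dict(scene=(ps,ds,cs),top=(pt,dt,ct)).items():
    uv,P=cloud(ci,d); 
    box=(P[:,0]>.3)&(P[:,0]<.9)&(P[:,1]>-.35)&(P[:,1]<.35)
    for nm,zl,zh in(('low',.035,.07),('dockbase',.008,.02)):
        m=np.zeros(d.shape,np.uint8); s=box&(P[:,2]>zl)&(P[:,2]<zh); m[uv[s,1],uv[s,0]]=1
        k,L,st,ce=cv2.connectedComponentsWithStats(m)
        for i in range(1,k):
            if st[i,4]<120: continue
            q=P[s&(L[uv[:,1],uv[:,0]]==i)]
            r=cv2.minAreaRect(q[:,:2].astype(np.float32)*1000)
            col=p[L==i].mean(0).astype(int)
            print(n,nm,ce[i].astype(int),st[i,4],'c',np.round(r[0],0),'wh',np.round(r[1],0),'a',round(r[2],1),'z',np.round(np.median(q[:,2]),4),col)
E
```

```text
scene low [273 166] 368 c [ 458. -229.] wh [63. 89.] a 78.8 z 0.0496 [95 86 78]
scene low [389 179] 444 c [459. 157.] wh [109.  69.] a 2.2 z 0.0568 [135 125 112]
scene low [306 192] 602 c [ 560. -100.] wh [129.  62.] a 38.3 z 0.0501 [188  89  80]
scene low [249 202] 639 c [ 629. -266.] wh [ 64. 128.] a 80.5 z 0.0501 [99 90 81]
scene low [262 259] 839 c [ 837. -171.] wh [ 61. 125.] a 88.6 z 0.05 [197  98  87]
scene dockbase [384 214] 779 c [535. 157.] wh [ 80. 265.] a 86.6 z 0.0124 [209 196 176]
scene dockbase [366 271] 2408 c [830. 120.] wh [192. 263.] a 11.2 z 0.0175 [ 60  95 148]
top low [357 141] 532 c [ 834. -172.] wh [ 60. 121.] a 87.9 z 0.0491 [148  76  67]
top low [382 198] 591 c [ 628. -266.] wh [ 61. 122.] a 80.2 z 0.0498 [84 77 69]
top low [334 216] 606 c [558. -99.] wh [121.  61.] a 38.0 z 0.0501 [152  80  70]
top low [258 241] 459 c [457. 163.] wh [ 71. 111.] a 84.3 z 0.0574 [112 105  94]
top low [371 246] 413 c [ 457. -229.] wh [61. 81.] a 79.6 z 0.05 [89 81 71]
top dockbase [277 146] 1623 c [829. 120.] wh [192. 262.] a 11.7 z 0.0162 [ 46  72 107]
top dockbase [264 209] 604 c [531. 156.] wh [ 82. 263.] a 87.7 z 0.0124 [152 142 127]
```

View pics/crop1.png

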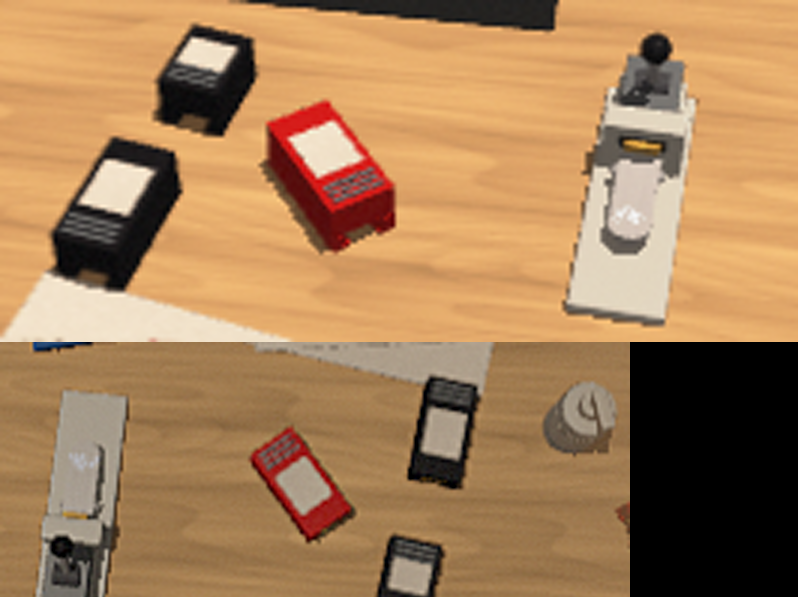

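The crop confirms it. The pack at top (383,200) is about 122 mm long, against 81 mm for the other, and its ribs are at the far end, so its front faces the robot. Next I'll find the dispenser's position and check which postures reach.

```bash
python3 - <<'E'
from h import *
for n in('scene','top'):
    p,d,ci=load(n); uv,P=cloud(ci,d)
    s=(P[:,2]>.085)&(P[:,2]<.2)&(P[:,0]>.4)&(P[:,0]<.8)&(P[:,1]<-.25)&(P[:,1]>-.5)
    q=P[s]; print(n,len(q),np.round([q.min(0),q.max(0)],3), cv2.minEnclosingCircle((q[:,:2]*1000).astype(np.float32)))
print(np.round(read_ee_rot(),3)); print(camera_info('wrist'))
def R(a): # tool x at heading a, pointing down
    c,s=np.cos(np.radians(a)),np.sin(np.radians(a)); return np.array([[c,s,0],[s,-c,0],[0,0,-1]])
for nm,pos,a in(('dock',[.58,.156,.3],177),('dock',[.58,.156,.3],-3),('pack',[.63,-.266,.02],170),('pack',[.63,-.266,.02],-10),('home',[.583,.157,.035],177),('home',[.583,.157,.035],-3)):
    q=solve_ik(pos,R(a)); print(nm,a,None if q is None else np.round(q,1))
E
```

```text
scene 465 [[ 0.609 -0.453  0.085]
 [ 0.68  -0.386  0.173]] ((644.5259399414062, -416.6711730957031), 36.86106491088867)
top 303 [[ 0.61  -0.452  0.086]
 [ 0.671 -0.386  0.176]] ((642.3629760742188, -419.1805725097656), 33.50971603393555)
[[ 0.97   0.243 -0.   ]
 [ 0.243 -0.97   0.002]
 [ 0.    -0.002 -1.   ]]
{'K': array([[333.07019103,   0.        , 320.07124864],
       [  0.        , 333.07019103, 202.0252714 ],
       [  0.        ,   0.        ,   1.        ]]), 'k1': -0.023180656915497953, 'T': array([[ 0.24334845,  0.94098443,  0.23522296,  0.21577723],
       [-0.96993652,  0.23662402,  0.05685256, -0.59027201],
       [-0.00216203, -0.24198632,  0.97027725,  0.38414733],
       [ 0.        ,  0.        ,  0.        ,  1.        ]])}
dock 177 [  4.4  22.7  78.1  -0.   79.2 -82.6]
dock -3 [ 4.4 22.7 78.1 -0.  79.2 97.4]
pack 170 [ -32.2   46.8   79.8   -0.    53.4 -112.2]
pack -10 [-32.2  46.8  79.8  -0.   53.4  67.8]
home 177 [  4.5  41.   92.2  -0.   46.8 -82.5]
home -3 [ 4.5 41.  92.2 -0.  46.8 97.5]
```

```bash
cat >> h.py <<'E'
def R(a):
    c,s=np.cos(np.radians(a)),np.sin(np.radians(a)); return np.array([[c,s,0],[s,-c,0],[0,0,-1]])
def midline(q,a0,lo,hi,step=.004):
    """q: xy points; heading a0; slices along the axis within lo..hi; returns mid-line heading, lateral fit, widths"""
    a=np.radians(a0); e=np.array([np.cos(a),np.sin(a)]); f=np.array([-e[1],e[0]])
    s=q@e; t=q@f; r=[]
    for x in np.arange(lo,hi,step):
        k=(s>=x)&(s<x+step)
        if k.sum()>8: r.append((x+step/2,(t[k].min()+t[k].max())/2,np.ptp(t[k])))
    r=np.array(r); w=np.median(r[:,2]); r=r[abs(r[:,2]-w)<.004]
    p=np.polyfit(r[:,0],r[:,1],1); return a0+np.degrees(np.arctan(p[0])),p,w,len(r),e,f
E
python3 - <<'E'
from h import *
reach([.60,.156,.2],R(-3)); hold(.3)
p,d,ci=snap('wrist'); cv2.imwrite('pics/wdock.png',p[:,:,::-1])
print(read_t(),read_ee_pos(),read_ft_force())
def ana(n,ci,d):
    uv,P=cloud(ci,d); b=(P[:,0]>.3)&(P[:,0]<.7)&(P[:,1]>.08)&(P[:,1]<.24)
    for nm,zl,zh,xl,xh in(('base',.007,.018,.53,.655),('rail',.026,.036,.515,.595),('hous',.057,.067,.3,.7)):
        q=P[b&(P[:,2]>zl)&(P[:,2]<zh)&(P[:,0]<.68)]
        if nm=='hous': print(n,nm,cv2.minAreaRect((q[:,:2]*1000).astype(np.float32)),np.median(q[:,2])); continue
        try:
            h,pf,w,k,e,f=midline(q[:,:2],-3,xl,xh); s=np.array([.53,.58,.63])
            print(n,nm,'head',round(h,2),'w',round(w,4),k,'mid',[np.round(e*x+f*np.polyval(pf,x),4).tolist() for x in s],'x',np.round(np.percentile(q[:,:2]@e,[0.5,99.5]),4),'z',np.median(q[:,2]))
        except Exception as ex: print(n,nm,ex,len(q))
ana('wrist',ci,d)
for n in('scene','top'):
    _,dd,cc=load(n); ana(n,cc,dd)
E
```

```text
3.55 [0.60008113 0.15576833 0.19999006] [ 0.1269777   0.42496235 -0.64865529]
wrist base head -3.24 w 0.0787 31 mid [[0.539, 0.1574], [0.5889, 0.1546], [0.6388, 0.1517]] x [0.4209 0.6524] z 0.012327957958255364
wrist rail head -2.94 w 0.0348 16 mid [[0.539, 0.1572], [0.5889, 0.1546], [0.6388, 0.1521]] x [0.4333 0.5901] z 0.03136070616886372
wrist hous ((477.0494689941406, 160.90899658203125), (70.00440216064453, 36.68157958984375), 86.59845733642578) 0.06211794435957582
scene base head -2.92 w 0.0749 27 mid [[0.5389, 0.1562], [0.5888, 0.1537], [0.6388, 0.1511]] x [0.3137 0.6568] z 0.01226610930321459
scene rail head -4.24 w 0.0315 11 mid [[0.539, 0.1578], [0.5889, 0.1541], [0.6387, 0.1504]] x [0.3974 0.5917] z 0.030808301726669374
scene hous ((456.5531311035156, 158.85842895507812), (101.86039733886719, 68.0557632446289), 1.1570839881896973) 0.06178380700277941
top base head -2.49 w 0.0801 7 mid [[0.5389, 0.1552], [0.5888, 0.153], [0.6388, 0.1508]] x [0.2969 0.661 ] z 0.011424692519364177
top rail head -3.55 w 0.0323 13 mid [[0.539, 0.1575], [0.5889, 0.1544], [0.6388, 0.1513]] x [0.3912 0.5895] z 0.030710287937578906
top hous ((452.3543395996094, 163.770263671875), (70.6308364868164, 101.79541778564453), 84.26200866699219) 0.06065322197603262
```

View pics/wdock.png

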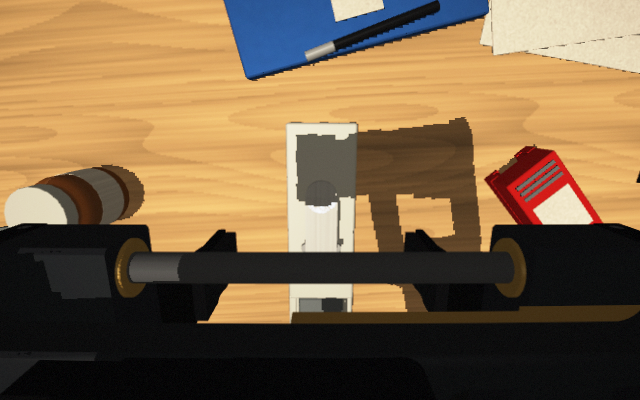

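The wrist view shows the charger's base from (287,123) and its rail nose at (320,180), with the gripper bar across the lower half. The dock origin is about (0.564, 0.156) with its axis heading 176.9°. Next I'll look at the pack and grasp it.

```bash
python3 - <<'E'
from h import *
e=np.array([np.cos(np.radians(-10)),np.sin(np.radians(-10))])
reach([*(np.array([.629,-.266])+.03*e),.2],R(-10)); hold(.3)
p,d,ci=snap('wrist'); cv2.imwrite('pics/wpack.png',p[:,:,::-1])
uv,P=cloud(ci,d); q=P[(P[:,2]>.042)&(P[:,2]<.058)&(abs(P[:,0]-.629)<.09)&(abs(P[:,1]+.266)<.06)]
print(len(q),cv2.minAreaRect((q[:,:2]*1000).astype(np.float32)),np.median(q[:,2]))
e=np.array([np.cos(np.radians(-9.8)),np.sin(np.radians(-9.8))]); s=q[:,:2]@e
print('s',np.percentile(s,[.5,99.5])); h,pf,w,k,e,f=midline(q[:,:2],-9.8,s.min()+.005,s.max()-.005)
print(h,w,k); m=lambda x:e*x+f*np.polyval(pf,x)
c=m(s.max()-.060); print('centre from tail end',c, 'seen range',np.ptp(s))
np.save('pack.npy',[*c,h])
g=c+.015*np.array([np.cos(np.radians(h)),np.sin(np.radians(h))])
print('start z',read_t())
reach([*g,.1],R(h)); print(line_to([*g,.020],speed=.1,guard=8)); print(read_ee_pos(),read_ft_force())
grab(60); hold(.2); print('open',read_opening(),read_finger_force(),read_ee_pos(),read_ft_force(),read_t())
E
```

```text
5369 ((636.3700561523438, -266.96710205078125), (60.02579116821289, 102.49525451660156), 80.3735122680664) 0.05068100248818541
s [0.62241673 0.72339352]
-9.668066922609082 0.05901846744407925 24
centre from tail end [ 0.62768797 -0.26549253] seen range 0.10246273913198012
start z 5.4833
False
[ 0.64314547 -0.26840948  0.02069435] [-0.06216744 -0.00644148  0.55267727]
open 0.05833600088202942 60.00137150287628 [ 0.64261187 -0.2679048   0.02026579] [-0.02535865  0.92161126  2.41185515] 7.7583
```

View pics/wpack.png

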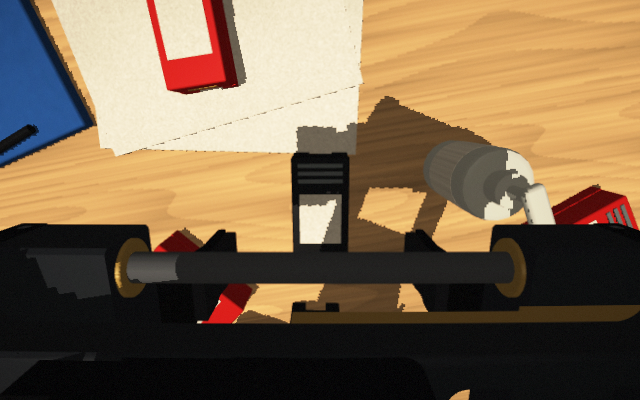

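The pack is held; in the view its ribbed tail is at (320,170) and it is clear of the dispenser. Next I'll lift it, check the pack in hand, and check how far the notebook is from the approach.

```bash
cat >> h.py <<'E'
A=-3.15; E1=np.array([np.cos(np.radians(A)),np.sin(np.radians(A))]); N1=np.array([-E1[1],E1[0]])
O=np.array([.564,.1545+.025*np.tan(np.radians(3.15))])   # dock origin; dock +x = -E1
OFF=.015
def tcp(px,under,lat=0):   # pack origin at dock x=px, underside height
    return [*(O-E1*(px-OFF)+N1*lat),under+.0203]
E
python3 - <<'E'
from h import *
for n in('scene','top'):
    _,d,ci=load(n); uv,P=cloud(ci,d); r=P[:,:2]-O; x=-(r@E1); t=r@N1
    for L in (.035,.06):
        s=(abs(t)<L)&(x<-.105)&(x>-.3)&(P[:,2]>.008); print(n,L,'nearest obstacle dock x',np.sort(x[s])[-6:],'zmax upto -.19',P[s&(x>-.19),2].max(initial=0))
p=np.array(read_ee_pos()); Rr=read_ee_rot()
line_to([p[0],p[1],.17],speed=.25); hold(.2)
pp=np.array(read_ee_pos()); Rr=np.array(read_ee_rot()); 
p_,d,ci=snap('wrist'); uv,P=cloud(ci,d); Q=(P-pp)@Rr
s=(abs(Q[:,0])<.1)&(abs(Q[:,1])<.045)&(Q[:,2]<-.022)&(Q[:,2]>-.038); q=Q[s]
print(s.sum(),np.round([np.percentile(q,.5,axis=0),np.percentile(q,99.5,axis=0)],4))
h,pf,w,k,_,_=midline(q[:,:2],0,q[:,0].min()+.004,q[:,0].max()-.004); print('pack in tool: head',h,'lat',np.polyval(pf,[-.03,.02]),w,k)
t=tcp(-.110,.0175); print(t,solve_ik(t,R(A)),'force',read_ft_force(),read_opening(),read_t())
E
```

```text
scene 0.035 nearest obstacle dock x [-0.15844224 -0.15749378 -0.156824   -0.15594512 -0.15462679 -0.12855498] zmax upto -.19 0.035159325240558426
scene 0.06 nearest obstacle dock x [-0.15447965 -0.15411737 -0.15214317 -0.15040397 -0.14806786 -0.12855498] zmax upto -.19 0.035159325240558426
top 0.035 nearest obstacle dock x [-0.15626362 -0.15408087 -0.15203755 -0.13249797 -0.13021807 -0.12195457] zmax upto -.19 0.0346272245261956
top 0.06 nearest obstacle dock x [-0.14896457 -0.13746735 -0.13249797 -0.13021807 -0.12788721 -0.12195457] zmax upto -.19 0.0346272245261956
14222 [[-0.0341 -0.0332 -0.0362]
 [ 0.045   0.0341 -0.0238]]
pack in tool: head 0.4118857223862776 lat [0.000228   0.00058744] 0.059682207652972274 13
[np.float64(0.6888111371813171), np.float64(0.14900706075871714), 0.0378] [ 3.14437127e+00  4.67371003e+01  7.60042883e+01 -2.54444375e-14
  5.72586114e+01  9.62943713e+01] force [ 0.46301261  0.17542304 -2.3524378 ] 0.057931092615292064 8.7583
```

The notebook edge lies just behind the approach, at dock x of about −0.155. I'll bring the pack in with a 4° front-down pitch and level it once the channel is over the rail.

```bash
cat >> h.py <<'E'
U=np.array([*(-E1),0]); Z3=np.array([0,0,1.]); D0=np.array([*O,0])
def pose(fx,under,pitch=0,lat=0):
    c,s=np.cos(np.radians(pitch)),np.sin(np.radians(pitch))
    X=c*U-s*Z3; Z=s*U+c*Z3
    p=D0+U*fx+Z3*under+np.array([*N1,0])*lat-.075*X+.0203*Z
    return p,np.c_[-X,-np.cross(-X,-Z)*1.0*-1 if False else np.cross(-Z,-X),-Z]
E
python3 - <<'E'
from h import *
p,r=pose(-.042,.11,4); print(np.linalg.det(r)); reach(p,r)
p,r=pose(-.042,.030,4); line_to(p,r,speed=.15)
p,r=pose(-.042,.0165,4); print('down',line_to(p,r,speed=.05,guard=8),read_ft_force())
cv2.imwrite('pics/ins.png',cv2.resize(read_camera('scene')[0][140:260,320:480],None,fx=4,fy=4,interpolation=cv2.INTER_CUBIC)[:,:,::-1])
f0=np.array(read_ft_force())
for a in((-.015,.0165,4),(-.002,.0172,0),(.035,.0172,0)):
    p,r=pose(*a); g=line_to(p,r,speed=.06,guard=12); print(a,g,np.round(np.array(read_ft_force())-f0,1),np.round(np.array(read_ee_pos())-p,4),read_t())
    if g: break
E
```

```text
0.9999999999999997
down False [ 0.70884956  0.52535599 -2.20794523]
(-0.015, 0.0165, 4) False [-0.2 -0.2 -0.3] [0.0003 0.0001 0.0003] 12.0583
(-0.002, 0.0172, 0) False [-1.2 -0.3 -0. ] [ 0.0009 -0.0001 -0.0001] 12.4167
(0.035, 0.0172, 0) False [ 0.2 -0.5 -0.8] [0.0007 0.     0.0003] 13.1833
```

View pics/ins.png

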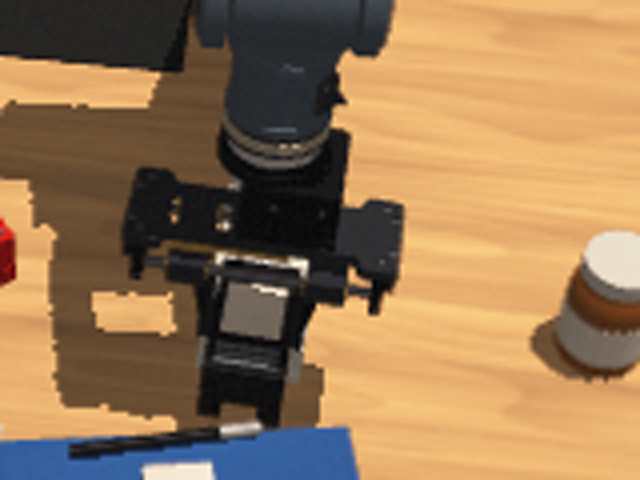

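The picture, taken before insertion, shows the pack lined up with the rail and its tail at (240,400), just short of the notebook's pen. It slid on with almost no force. Next I'll lower it and push it home.

```bash
python3 - <<'E'
from h import *
f0=np.array(read_ft_force())
def go(fx,und,sp,gd):
    p,r=pose(fx,und); g=line_to(p,r,speed=sp,guard=gd)
    print(fx,g,'f',np.round(np.array(read_ft_force())-f0,1),'x reached',round(float((np.array(read_ee_pos())-D0)@U)+.075,4),read_t()); return g
go(.045,.0157,.05,15)
for fx in(.050,.054,.057,.059,.0605,.0615):
    if go(fx,.0157,.03,45): break
hold(.2); print(read_opening(),read_ft_force())
E
```

```text
0.045 False f [2.3 0.7 0.9] x reached 0.0441 13.5333
0.05 False f [1.4 0.7 0.2] x reached 0.0491 13.85
0.054 False f [3.1 0.9 2.2] x reached 0.0541 14.1333
0.057 False f [4.5 0.1 0.8] x reached 0.0558 14.3833
0.059 False f [4.3 0.5 0.8] x reached 0.0589 14.6333
0.0605 False f [4.9 0.2 0.5] x reached 0.0597 14.8833
0.0615 False f [5.9 1.4 0.9] x reached 0.0599 15.1333
0.05820028482412833 [ 5.17119182 -0.04658673 -2.23316478]
```

```bash
python3 - <<'E'
from h import *
f0=np.array([.46,.2,-2.3])
for fx in(.0625,.064,.0655,.067,.0685,.070,.072,.074):
    p,r=pose(fx,.0157); g=line_to(p,r,speed=.03,guard=30)
    f=np.array(read_ft_force())-f0
    print(fx,g,'f',np.round(f,1),'x',round(float((np.array(read_ee_pos())-D0)@U)+.075,4),read_t())
    if g or f[0]>45: break
E
```

```text
0.0625 False f [6.  0.2 0.6] x 0.0602 15.5833
0.064 False f [ 8.  -0.1  1.1] x 0.0607 15.8333
0.0655 False f [ 9.7 -0.   1.1] x 0.0607 16.0833
0.067 False f [10.2 -1.  -1.1] x 0.0607 16.3333
0.0685 False f [11.6 -1.2 -0.5] x 0.0606 16.5833
0.07 False f [13. -1.  0.] x 0.0606 16.8333
0.072 False f [15.4 -2.1  0.9] x 0.0606 17.0833
0.074 False f [17.4 -0.6  0.8] x 0.0605 17.3333
```

```bash
python3 - <<'E'
from h import *
f0=np.array([.46,.2,-2.3])
def st(t): print(t,'f',np.round(np.array(read_ft_force())-f0,1),'x',round(float((np.array(read_ee_pos())-D0)@U)+.075,4),read_t())
for fx in(.079,.084):
    p,r=pose(fx,.0157); line_to(p,r,speed=.04,guard=35); st(fx)
for fx in(.070,.060,.056,.053):
    p,r=pose(fx,.0157); g=line_to(p,r,speed=.04,guard=45); st(fx)
    
print(read_opening())
E
```

```text
0.079 f [25.2 -2.6 -5.6] x 0.0604 17.6083
0.084 f [ 33.3  -3.8 -13. ] x 0.0603 17.8833
0.07 f [14.4 -1.2  0.7] x 0.0606 18.3833
0.06 f [ 4.   1.2 -0.5] x 0.0594 18.7833
0.056 f [-0.4  0.9  0.6] x 0.0586 19.0333
0.053 f [-1.7  2.1 -0.4] x 0.0561 19.2833
0.058044497044911506
```

```bash
python3 - <<'E'
from h import *
f0=np.array([.46,.2,-2.3])
def st(t): print(t,'f',np.round(np.array(read_ft_force())-f0,1),'x',round(float((np.array(read_ee_pos())-D0)@U)+.075,4),read_t())
hold(.3); st('hold')
p,d=read_camera('scene')[0],None
np.savez('s2.npz',p=p); p2=snap('top')[0]; pw=snap('wrist')[0]
a=cv2.resize(p[160:235,350:420],(400,430),interpolation=cv2.INTER_CUBIC); b=cv2.resize(p2[180:265,235:305],(400,430),interpolation=cv2.INTER_CUBIC)
cv2.imwrite('pics/home1.png',np.hstack([a,b])[:,:,::-1])
E
```

```text
hold f [ 1.3  1.3 -0.7] x 0.052 19.5833
```

View pics/home1.png

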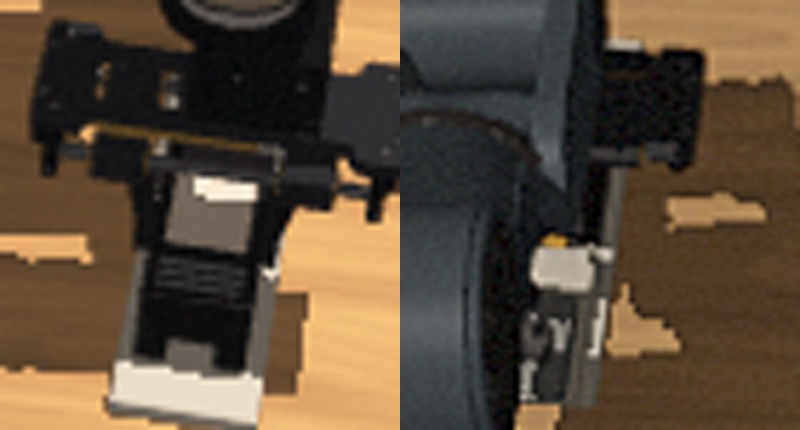

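```bash
cat >> h.py <<'E'
def st(t=''): print(t,'f',np.round(np.array(read_ft_force())-np.array([.46,.2,-2.3]),1),'x',round(float((np.array(read_ee_pos())-D0)@U)+.075,4),round(read_t(),2))
def tail(n='scene'):
    p,d,ci=snap(n); uv,P=cloud(ci,d); r=P[:,:2]-O; x=-(r@E1); t=r@N1
    k=(abs(t)<.026)&(x<-.03)&(x>-.13)&(P[:,2]>.058)&(P[:,2]<.075)
    e=np.array([x[k&(abs(t-c)<.004)].min() for c in(-.02,-.01,0,.01,.02)]); print(n,'tail x',np.round(e,4),'front',round(float(np.median(e))+.12,4),'z',np.median(P[k,2]),'lat',np.round(np.percentile(t[k],[1,99]),4))
E
python3 - <<'E'
from h import *
tail(); tail('wrist'); st()
hold(.3); st(); 
E
```

```text
scene tail x [-0.0714 -0.073  -0.0731 -0.0716 -0.0718] front 0.0482 z 0.0669859509123385 lat [-0.0254  0.0255]
wrist tail x [-0.068  -0.0679 -0.0679 -0.0679 -0.0681] front 0.0521 z 0.06687702845114528 lat [-0.0255  0.0255]
 f [ 1.3 -0.3 -0.4] x 0.052 19.83
 f [ 1.8 -0.2  0.3] x 0.0521 20.13
```

The earlier pull-back probably unlatched the pack: it stayed at 0.0586 until I pulled further. I'll push it again to the stop, relax the arm there, release, and measure.

```bash
python3 - <<'E'
from h import *
for fx in(.058,.062,.068,.076):
    p,r=pose(fx,.0157); line_to(p,r,speed=.04,guard=45); hold(.1); st(fx)
p,r=pose(.0605,.0155); line_to(p,r,speed=.05); hold(.3); st('relaxed'); tail('wrist')
gripper_open(); hold(.3); st('open'); tail('wrist'); tail('scene')
E
```

```text
0.058 f [ 1.   0.9 -0.3] x 0.0586 20.51
0.062 f [4.7 0.1 0.1] x 0.0598 20.86
0.068 f [ 9.4 -0.  -0. ] x 0.0606 21.26
0.076 f [19.6 -2.1 -2.5] x 0.0604 21.71
relaxed f [4.  1.3 0.8] x 0.0596 22.47
wrist tail x [-0.0604 -0.0604 -0.0605 -0.0604 -0.0605] front 0.0596 z 0.0668954897914696 lat [-0.0255  0.0255]
open f [ 0.2 -1.2  2.6] x 0.0605 23.61
wrist tail x [-0.0618 -0.0618 -0.0618 -0.0617 -0.0618] front 0.0582 z 0.06569319620442167 lat [-0.0255  0.0256]
scene tail x [-0.0635 -0.0656 -0.0672 -0.067  -0.0653] front 0.0544 z 0.06569189663824093 lat [-0.0252  0.0254]
```

It's latched: the stop was at 0.0606 nominal, and the pack rests about 2 mm before it after release, where an unlatched pack would sit at 0.0536 or less. Next I'll lift clear, re-check the pack and find the lever's ball.

```bash
cat >> h.py <<'E'
def ball(n):
    p,d,ci=snap(n); uv,P=cloud(ci,d); r=P[:,:2]-O; x=-(r@E1); t=r@N1
    k=(abs(t)<.035)&(x>.07)&(x<.19)&(P[:,2]>.098)&(P[:,2]<.14)
    print(n,'ball n',k.sum(),'x',np.round([x[k].min(initial=9),x[k].max(initial=-9)],4),'lat',np.round([t[k].min(initial=9),t[k].max(initial=-9)],4),'z',P[k,2].max(initial=0) )
E
python3 - <<'E'
from h import *
p,r=pose(.0605,.0155); line_to([p[0],p[1],.19],speed=.2); tail('wrist')
q=D0-U*.05; line_to([q[0],q[1],.2],speed=.25); hold(.1); print(read_t())
tail('scene'); ball('scene'); ball('top'); ball('wrist'); print(read_t())
grab(10); print(read_opening(),read_t())
E
```

```text
wrist tail x [-0.0615 -0.0615 -0.0615 -0.0615 -0.0615] front 0.0585 z 0.0656844603711812 lat [-0.0257  0.0256]
25.0833
scene tail x [-0.0628 -0.065  -0.0652 -0.0642 -0.0638] front 0.0558 z 0.0654513136228414 lat [-0.0258  0.0256]
scene ball n 55 x [0.0824 0.1052] lat [-0.013   0.0123] z 0.1323958582065301
top ball n 42 x [0.0894 0.1145] lat [-0.0119  0.0054] z 0.13338986549139586
wrist ball n 0 x [ 9. -9.] lat [ 9. -9.] z 0.0
25.2833
0.0005988791738356482 26.8083
```

```bash
python3 - <<'E'
from h import *
def P(x,z): return (D0+U*x+Z3*z)
line_to(P(.045,.16),speed=.25); line_to(P(.045,.105),speed=.15)
f0=np.array(read_ft_force())
for x in(.075,.100,.120,.135,.142,.147,.152,.157):
    g=line_to(P(x,.105),speed=.08,guard=30); hold(.1)
    f=np.array(read_ft_force())-f0; xr=float((np.array(read_ee_pos())-D0)@U)
    print(x,g,np.round(f,1),round(xr,4),round(read_t(),2))
    if g or (f[0]>10 and x>.14): break
E
```

```text
0.075 False [-0.5 -1.2 -0.8] 0.0739 28.51
0.1 False [-0.4 -0.6 -1.3] 0.0991 29.07
0.12 False [ 0.2 -0.5  0.1] 0.1192 29.57
0.135 False [-0.8 -0.2  1.1] 0.1343 30.0
0.142 False [ 0.8 -0.4 -0.2] 0.1419 30.35
0.147 False [-0.5  0.1 -0.3] 0.147 30.7
0.152 False [ 0.7 -0.2 -0.7] 0.152 31.05
0.157 False [-0.5 -0.2 -0.4] 0.157 31.4
```

```bash
python3 - <<'E'
from h import *
def P(x,z): return (D0+U*x+Z3*z)
c=read_camera('scene')[0]
line_to(P(.157,.19),speed=.2); line_to(P(-.05,.2),speed=.3); hold(.1)
tail('wrist'); ball('scene'); p=load('scene')[0]; ball('top'); print(read_t())
a=lambda i:cv2.resize(i[140:230,350:430],(400,450),interpolation=cv2.INTER_CUBIC)
cv2.imwrite('pics/lev.png',np.hstack([a(c),a(p)])[:,:,::-1])
E
```

```text
wrist tail x [-0.0616 -0.0614 -0.0617 -0.0617 -0.0615] front 0.0584 z 0.06572960388533083 lat [-0.0257  0.0254]
scene ball n 9 x [0.0891 0.101 ] lat [0.0067 0.0122] z 0.12665590513362057
top ball n 40 x [0.0901 0.1135] lat [-0.0119  0.0053] z 0.1335679628788755
33.1167
```

View pics/lev.png

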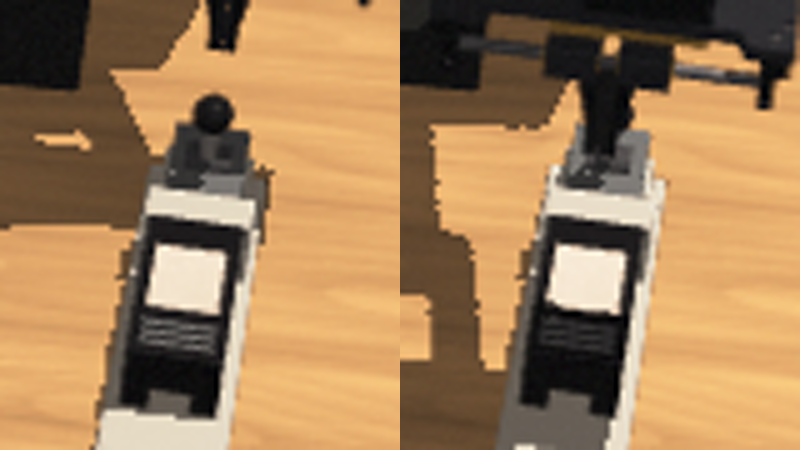

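```bash
python3 - <<'E'
from h import *
_,_,ci=load('scene')
for uv in([392.6,162.6],[395,149]):
    for z in(.097,.113,.16,.18):
        q=onplane(ci,[uv],z)[0,:2]-O; print(uv,z,'x',round(-(q@E1),4),'lat',round(q@N1,4))
p,d,ci=snap('top'); uv,P=cloud(ci,d); r=P[:,:2]-O; x=-(r@E1); t=r@N1
k=(abs(t)<.035)&(x>.06)&(x<.19)&(P[:,2]>.066)
for i in np.argsort(x[k])[::4]: print(uv[k][i],np.round([x[k][i],t[k][i],P[k][i,2]],3),p[uv[k][i][1],uv[k][i][0]])
print(read_ee_pos(),read_ee_rot())
E
```

```text
[392.6, 162.6] 0.097 x 0.124 lat 0.0009
[392.6, 162.6] 0.113 x 0.1058 lat 0.0014
[392.6, 162.6] 0.16 x 0.0522 lat 0.0028
[392.6, 162.6] 0.18 x 0.0295 lat 0.0034
[395, 149] 0.097 x 0.1934 lat 0.0013
[395, 149] 0.113 x 0.1741 lat 0.0018
[395, 149] 0.16 x 0.1173 lat 0.0032
[395, 149] 0.18 x 0.0932 lat 0.0038
[240 194] [ 0.06  -0.029  0.616] [65 73 76]
[228 193] [ 0.06  -0.002  0.616] [64 68 74]
[239 194] [ 0.061 -0.028  0.619] [68 73 77]
[220 193] [0.061 0.017 0.611] [73 79 84]
[238 194] [ 0.061 -0.026  0.62 ] [62 70 71]
[216 193] [0.061 0.027 0.609] [61 65 72]
[234 194] [ 0.062 -0.016  0.618] [65 71 74]
[214 193] [0.063 0.031 0.612] [75 80 84]
[228 194] [ 0.063 -0.002  0.617] [69 73 78]
[240 195] [ 0.063 -0.03   0.62 ] [64 70 72]
[229 194] [ 0.063 -0.005  0.62 ] [65 71 75]
[212 193] [0.063 0.035 0.614] [71 77 79]
[218 194] [0.064 0.022 0.611] [74 79 82]
[241 196] [ 0.064 -0.032  0.616] [54 60 63]
[240 196] [ 0.065 -0.03   0.618] [63 68 73]
[230 195] [ 0.065 -0.008  0.619] [68 73 77]
[226 195] [0.065 0.002 0.616] [66 74 76]
[228 195] [ 0.066 -0.003  0.62 ] [65 69 74]
[238 196] [ 0.066 -
[... 14570 characters left out ...]
223 244] [ 0.186 -0.034  0.74 ] [61 60 66]
[210 243] [ 0.186 -0.008  0.737] [58 63 68]
[220 244] [ 0.187 -0.028  0.741] [60 66 68]
[205 243] [0.187 0.004 0.731] [54 60 64]
[203 243] [0.187 0.008 0.729] [65 65 67]
[215 244] [ 0.188 -0.019  0.743] [57 64 65]
[223 245] [ 0.188 -0.034  0.742] [56 61 62]
[208 244] [ 0.188 -0.003  0.735] [58 64 70]
[201 244] [0.189 0.014 0.722] [53 60 64]
[200 244] [0.189 0.016 0.721] [33 31 44]
[202 244] [0.189 0.01  0.728] [48 54 59]
[215 245] [ 0.19  -0.019  0.742] [55 58 65]
[0.6129715  0.15343009 0.20037584] [[ 9.98519141e-01 -5.44012287e-02 -1.77140195e-04]
 [-5.44012265e-02 -9.98519157e-01  1.69719406e-05]
 [-1.77801172e-04 -7.31016367e-06 -9.99999984e-01]]
```

The ball hasn't moved: its centre is at x≈0.10, z≈0.12. The left view shows the fingertips at about z≈0.13, so they passed over it. I'll go lower and check the real height before pushing.

```bash
python3 - <<'E'
from h import *
def P(x,z): return (D0+U*x+Z3*z)
line_to(P(.045,.14),speed=.3); line_to(P(.045,.088),speed=.15,guard=8); hold(.1)
print(np.round(read_ee_pos(),4),round(read_opening(),4),np.round(read_joint_positions(),1))
f0=np.array(read_ft_force())
for x in(.075,.085,.095):
    g=line_to(P(x,.088),speed=.08,guard=25); hold(.05)
    f=np.array(read_ft_force())-f0; e=np.array(read_ee_pos()); print(x,g,np.round(f,1),round(float((e-D0)@U),4),round(e[2],4),round(read_t(),2))
c=read_camera('scene')[0]; cv2.imwrite('pics/lev2.png',cv2.resize(c[130:230,340:440],(600,600),interpolation=cv2.INTER_CUBIC)[:,:,::-1])
E
```

```text
[0.5208 0.1584 0.0892] 0.0006 [ 5.2 32.8 99.4 -0.  47.6 98.3]
0.075 False [-0.7 -0.6  1.1] 0.0742 0.0884 34.87
0.085 False [-0.6  0.1 -0.2] 0.0851 0.088 35.19
0.095 False [0.1 0.2 1.3] 0.0956 0.0879 35.52
```

View pics/lev2.png

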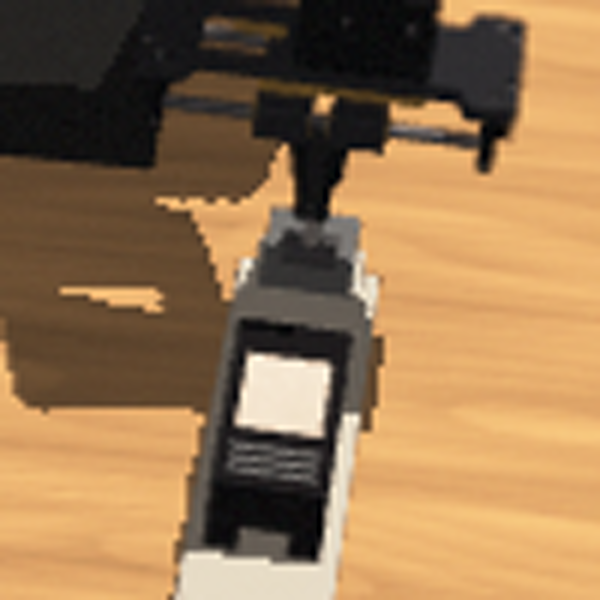

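```bash
python3 - <<'E'
from h import *
p,d,ci=snap('scene')
for v in range(146,174,2):
    o,dd=rays(ci,[[u,v] for u in(387,392,397)]); q=o+dd*d[v,[387,392,397]][:,None]; r=q[:,:2]-O
    print(v,[(round(float(-(r[i]@E1)),3),round(float(r[i]@N1),3),round(float(q[i,2]),3),int(p[v,[387,392,397][i]].mean())) for i in range(3)])
pw,dw,cw=snap('wrist'); cv2.imwrite('pics/wl.png',pw[:,:,::-1])
E
```

```text
146 [(0.069, -0.02, 0.208, 26), (0.095, -0.006, 0.188, 71), (0.075, 0.009, 0.208, 37)]
148 [(0.056, -0.019, 0.211, 26), (0.314, -0.013, -0.0, 107), (0.069, 0.01, 0.205, 23)]
150 [(-1.041, 0.032, 1.12, 19), (0.064, -0.004, 0.199, 42), (0.055, 0.011, 0.208, 23)]
152 [(0.061, -0.018, 0.191, 21), (0.096, -0.004, 0.164, 18), (0.055, 0.012, 0.202, 22)]
154 [(0.273, -0.027, 0.003, 165), (0.086, -0.003, 0.165, 18), (0.056, 0.012, 0.192, 20)]
156 [(0.265, -0.026, 0.001, 159), (0.083, -0.002, 0.159, 18), (0.082, 0.013, 0.163, 49)]
158 [(0.254, -0.024, 0.0, 163), (0.09, -0.002, 0.146, 19), (0.262, 0.011, 0.0, 125)]
160 [(0.244, -0.023, -0.0, 168), (0.088, -0.001, 0.139, 21), (0.253, 0.012, -0.001, 166)]
162 [(0.238, -0.022, -0.003, 173), (0.087, -0.0, 0.132, 22), (0.238, 0.013, 0.003, 165)]
164 [(0.223, -0.021, 0.0, 145), (0.086, 0.001, 0.124, 17), (0.23, 0.014, 0.0, 181)]
166 [(0.156, -0.017, 0.05, 120), (0.088, 0.001, 0.114, 20), (0.159, 0.016, 0.054, 132)]
168 [(0.132, -0.015, 0.063, 83), (0.116, 0.001, 0.081, 74), (0.15, 0.017, 0.053, 122)]
170 [(0.122, -0.014, 0.064, 39), (0.119, 0.002, 0.069, 73), (0.139, 0.018, 0.054, 121)]
172 [(0.118, -0.013, 0.059, 39), (0.116, 0.003, 0.064, 40), (0.129, 0.019, 0.055, 120)]
```

View pics/wl.png

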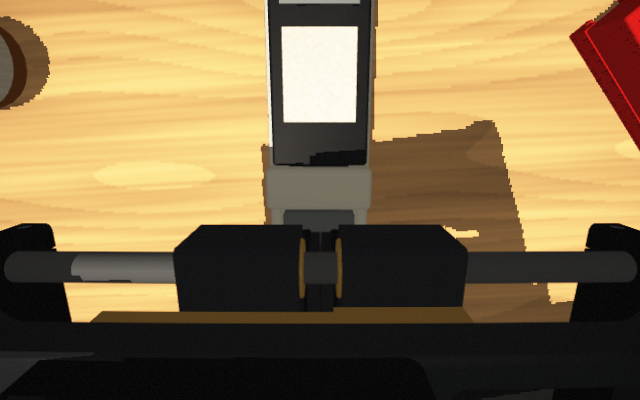

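The depth readings show the closed fingertips ending near z≈0.11 with the TCP at 0.088. That explains the miss. The stick has now started to tilt, so I'll back off, go lower and push fully over.

```bash
python3 - <<'E'
from h import *
def P(x,z): return (D0+U*x+Z3*z)
line_to(P(.070,.088),speed=.1); print(line_to(P(.070,.076),speed=.06,guard=8)); hold(.1); f0=np.array(read_ft_force()); print(np.round(read_ee_pos(),4))
for x in(.110,.130,.136,.140,.144,.148,.152):
    g=line_to(P(x,.076),speed=.08,guard=25); hold(.05)
    f=np.array(read_ft_force())-f0; e=np.array(read_ee_pos()); print(x,g,np.round(f,1),round(float((e-D0)@U),4),round(e[2],4),round(read_t(),2))
    if g or (f[0]>8 and x>.13): break
E
```

```text
False
[0.4938 0.1598 0.0758]
0.11 False [-0.7 -1.3 -0.2] 0.1095 0.0761 37.22
0.13 False [ 0.1 -0.5  0.1] 0.1299 0.076 37.67
0.136 False [-0.7 -0.7 -0.1] 0.1362 0.076 37.97
0.14 False [ 5.3 -1.  -2.3] 0.1375 0.0763 38.27
0.144 False [ 9.3 -2.  -5.2] 0.1375 0.0767 38.57
```

The lever hit its end stop at 0.1375, as predicted. Next I'll back off and verify.

```bash
python3 - <<'E'
from h import *
def P(x,z): return (D0+U*x+Z3*z)
line_to(P(.100,.076),speed=.15); line_to(P(.09,.19),speed=.25); line_to(P(-.08,.22),speed=.3); hold(.1)
tail('wrist'); p,d,ci=snap('scene'); ball('scene'); ball('top'); print(round(read_t(),2),read_opening())
uv,X=cloud(ci,d)
for nm,(x,y) in dict(short=(.458,-.229),disp=(.643,-.418)).items():
    k=(abs(X[:,0]-x)<.07)&(abs(X[:,1]-y)<.06)&(X[:,2]>.04); print(nm,cv2.minAreaRect((X[k][:,:2]*1000).astype(np.float32))[:2])
cv2.imwrite('pics/fin.png',cv2.resize(p[120:240,190:450],(780,360),interpolation=cv2.INTER_CUBIC)[:,:,::-1])
E
```

```text
wrist tail x [-0.0617 -0.0617 -0.0615 -0.0616 -0.0616] front 0.0584 z 0.06573846316358634 lat [-0.0257  0.0253]
scene ball n 9 x [0.1443 0.1626] lat [-0.013  -0.0038] z 0.1277485613036845
top ball n 37 x [0.1475 0.1725] lat [-0.01    0.0105] z 0.12929837394543808
40.64 0.0005004776816212946
short ((459.1530456542969, -229.42555236816406), (63.51679229736328, 84.76274871826172))
disp ((648.8289184570312, -419.08746337890625), (66.35975646972656, 64.3428955078125))
```

View pics/fin.png

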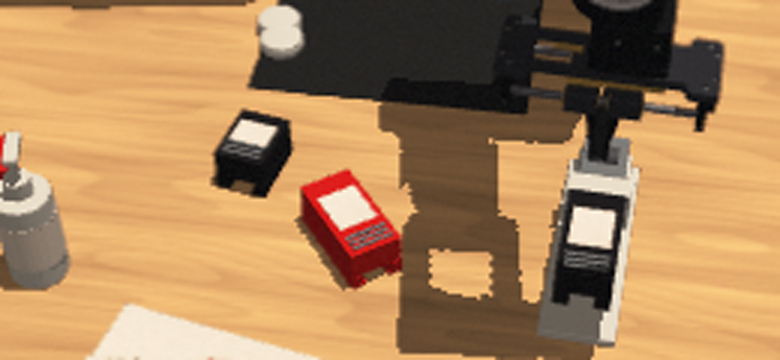

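The final view shows the pack on the rail at (590,240) with the lever's ball over on the far side (centre at x≈0.16). The short pack and dispenser haven't moved, and the arm is clear.

```bash
python3 -c "
from station import *
print(close_job())"
```

```text
the job is handed in; nothing more can be done
None
```

The long pack is latched on the charger, the lever is fully over on the far side, and the job was handed in at about 41 s with the short pack and dispenser unmoved; I did not re-measure the jar.

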